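# Press a marble tile home in the gluing frame with a packing piece

### The arm

A 6-joint arm with a two-finger parallel gripper is mounted at the origin on the work surface. World frame = base frame: x ahead of the robot, y to its left, z up, the work surface at z = 0. Lengths are in m, angles in rad, forces in N, time in s.
With the tool pointing down it reaches from about 0.35 to 0.875 m from the base axis. Payload 4.2 kg.
Tool frame: the origin (TCP) lies at the very end of the fingers, on their centre line; the grasp point (between the pads) lies 19 mm behind it; z points along the fingers, y is the line along which they close (so a half turn about z gives the same grasp; the last joint's range is limited). The gripper opens to 87 mm and grips with 3 to 60 N. Pads are 19 mm wide; open, the fingers measure 117 mm over their backs; the gripper's body (75 mm by 190 mm) begins 51 mm behind the grasp point.
Start: joints at [1.379, 0.385, 0.008, 0, -1.194, -0.259], TCP at [0.272, 0.563, 0.223] pointing down, gripper open.
Joint ranges: [-3.14, 3.14], [-1.21, 2.06], [-1.07, 1.41], [-3.16, 2.05], [-2.99, -0.16], [-3.1, 3.1]. Speed limits (rad/s): [2.79, 2.79, 3.14, 3.14, 3.14, 3.14].

### API

Orientations are given as a unit quaternion [w, x, y, z].
In Python, from bench import * gives the robot as it stands. The module is installed in compiled form; this text tells all that it offers.
- The arm moves only by the tool servo_tool, never from a script. Its arguments are lists of equal length, an entry for each row: "rotation": the turn, a rotation vector about the tool's x, y, z in rad, a list of three; "translation": the shift along the tool's x, y, z in m, a list of three; "claw": the opening, from 0 (shut) to 1 (fully open). A call has exactly 8 rows; each row shifts and turns the commanded pose from where the row before left it, along the tool's axes as they then stand; what a row does not reach is not made up. A row lasts 1/8 s, in which the tool goes at most 62.5 mm and 10.7 degrees, less where a joint would pass 70% of its speed; a pose out of reach is approached as far as the arm can. A call is refused whole if a number of a shift passes 0.0625 or a number of a turn 0.188, either way. A call with a gripper value outside its range is refused whole. The fingers move at their own pace and stop on an object; the grip force is fixed at half the most. Time passes only in rows, so rows that do not move let the fingers close, or fill a call up. It gives the time, the measured TCP pose, the force, the opening and the grip force at its end, in the units of the state.
- read_state(): the state, without advancing time (a new reading comes with each control period).
- get_image(name): name is "scene" or "top" or "wrist"; returns (picture, depth): 480x640x3 uint8, blue, green, red; 480x640 float32, m along the optical axis (not along the pixel's ray), 0 where there is no reading.
- camera_params(name): a dict with "fx", "fy", "cx", "cy" (pixels), "cam_to_world" (4x4, takes a point from camera to world coordinates). Camera axes: x right, y down, z forward; pixel columns grow to the right and rows downward; lengths in m; the calibration is good to about 2 mm. The wrist camera is an equidistant fisheye: a pixel r from the principal point sees the ray r / f radians off the axis. A picture is of the moment at which its call begins: read the wrist's pose just before it. camera_params takes no time and is no camera call; for the wrist camera it gives the pose at the moment of the call.
- job_done(): hands the job in; it is judged then, once.
The state is a dict: "t": time; "joint_pos": joint angles; "joint_vel": joint speeds; "joint_efforts": joint torques, N m; "tool_pos": TCP position; "ee_rot": TCP orientation; "wrist_force": force on the tool from outside, world axes, zero at the start; "ft_torque": the same for the moment, N m; "finger_gap": opening from 0.0 (shut) to 1.0 (fully open); "gripper_force": force on a finger pad.
Only numpy, scipy, OpenCV 4.12 (cv2) and the standard library are available. Lean on these libraries where they do the work, as an engineer would, in place of code of your own. Each camera call takes 0.05 s, during which the arm holds its last target. There are 200 camera calls.

### The job

The marble tile lies loose in the gluing frame; take the packing piece by its upright grip and lower it, upright and right down onto the board, into the gap between the stops and the tile, squarely in front of the one stop where the gap is wide enough for it. Then push the packing piece against the tile until the tile is flush along the fence, and finish while still gripping it and holding the tile pressed there firmly but gently, with about a kilogram (10 N), as while glue grabs: do not let go. Touch the tile only with the packing piece, and leave the cup, spool and bowl alone.

Things in the scene. Friction and masses are not known exactly. Their poses are not given: they have to be found in the camera images.
- frame: Plywood board of the gluing frame, 200 (x) x 180 (y) x 12 mm thick, fixed to the bench. Origin: centre of its underside; its +x axis points from the two stops to the fence. The fence and stops stand fixed on it with the same axes and do not move.
- fence: Dark wooden fence, a straight bar 16 (x) x 150 (y) x 18 mm high on the board. Origin: middle of its long tile-side face, at the board's top. The tile lies on its -x side; the face is the plane x = 0. In the board's frame the origin is at x = +60, y = 0, z = 12 mm.
- short_stop: Shallower of the two dark wooden stops fixed facing the fence: 18 (x) x 40 (y) x 14 mm high. Origin: middle of its back face, at the board's top; it spans x = 0 to +18, y = -20 to +20 mm. In the board's frame the origin is at x = -36, y = +21 or -21 mm (varies). Its gap to the tile is the wide one: 28 mm with the tile flush on the fence, about 19 to 25 mm at the start.
- long_stop: The deeper of the two dark wooden stops, 36 (x) x 40 (y) x 14 mm high, beside the other at the other y. Origin: middle of its back face, at the board's top; it reaches from x = 0 to x = +36 mm. Its gap to the tile is at most 10 mm: too narrow for the packing piece.
- tile: Loose marble tile, 50 (x) x 120 (y) x 12 mm thick, polished (slides easily, friction about 0.3), about 0.2 kg, flat on the board between stops and fence. Origin: centre of its underside. At the start its x axis is within 2 degrees of the board's and it stands 3 to 7 mm off the fence.
- packing: Loose packing piece standing upright on the bench: brass foot 14 (x) x 26 (y) x 20 mm high with a wooden grip 12 (x) x 22 (y) mm rising from its middle to 70 mm above the underside; about 0.08 kg. Origin: centre of its underside, z up. Same both ways round. It goes 14 mm across the gap, 26 mm along the stop. Pressed down hard it drags on the board and takes up some of the push.
- cup: White ceramic cup, 76 mm wide, 75 mm high; leave alone. Origin: centre of its underside.
- spool: Wooden thread spool, 44 mm wide, 55 mm high; leave alone. Origin: centre of its underside.
- bowl: Copper bowl, 120 mm wide, 40 mm high; leave alone. Origin: centre of its underside.
Things that resemble listed ones, but are neither listed nor needed, are in the scene too. Leave any black or blue look-alike of the packing alone.

How it is judged:
On the way:
1. the packing piece is down on the board, upright, in the wide gap between the shallower stop and the tile (y of packing in the frame of short_stop between -0.012 and 0.012 m and x of packing in the frame of short_stop between 0.021 and 0.045 m and z of packing in the frame of short_stop between -0.003 and 0.004 m and angle between packing's own z axis and vertical below 0.14 rad), for 0.1 s.
At the end, for the whole second after the job is handed in: Packing piece on the board (4 mm), upright (8 deg), in the shallower stop's gap, centred along it within 12 mm, still gripped; it presses the tile flat and flush on the fence (gap under 2.5 mm, within 1.4 deg) with 3 to 35 N; all at rest (all of step 1 and x of tile in the frame of fence above -0.0275 m and angle between the y axis of tile and the y axis of fence, either way round below 0.025 rad and angle between tile's own z axis and vertical below 0.05 rad and contact force between tile and fence between 3 and 35 N and contact force between packing and tile above 3 N and contact force between the fingers and packing above 3 N and linear speed of each of tile, packing below 0.01 m/s); the arm keeps its last pose, push and grip.
It fails at once if the robot touches the tile itself (contact force between any of the fingers, the arm and tile above 1 N).
It fails at once if the tile is rammed on to the fence with more than 60 N (contact force between tile and fence above 60 N).
It fails at once if cup, spool or bowl is moved by more than 20 mm (distance of any of cup, spool, bowl from where it was at the start of the episode above 0.02 m).
It also fails if it takes over 45 s, if anything falls off the work surface, if the arm or the gripper's body presses on something with over 40 N, if the wrist force passes 120 N, or if a joint passes its speed limit or range.

## Working session

There is one attempt and no reset: what is moved stays moved. The work goes in short steps, Python scripts to look and compute and a tool call to move; the robot and the scene stay as the last step left them, time stands still between calls to the robot, and variables do not carry over. Pictures are saved under pics/ and viewed, at most 10 in all, crops included, and the job is handed in when it is done.

Besides the shell and the picture viewer there is one more tool, called by a JSON object that holds its "method" and its "body", one argument or row to a line. servo_tool: Moves the arm, as the interface text tells. Its arguments: {"type":"object","properties":{"rotation":{"type":"array"},"translation":{"type":"array"},"claw":{"type":"array"}},"required":["rotation","translation","claw"]}

```bash
mkdir -p pics; python3 - <<'E'
from bench import *
import cv2,numpy as np
s=read_state();print(s)
for n in("top","scene"):
    im,d=get_image(n);p=camera_params(n);np.savez(n+".npz",im=im,d=d,**p);cv2.imwrite(f"pics/{n}0.png",im);print(n,p)
E
```

```text
{'t': 0.0, 'joint_pos': array([ 1.37859735e+00,  3.85565580e-01,  6.59247579e-03, -5.08058336e-04,
       -1.19400827e+00, -2.58638732e-01]), 'joint_vel': array([-0.00119603, -0.00029081,  0.00028499, -0.0006495 ,  0.00040358,
       -0.00031722]), 'joint_efforts': array([-9.93902286e-04, -3.90662169e+01,  1.87403387e+01,  4.21998248e+00,
        1.10319440e-02, -1.91099930e-04]), 'tool_pos': array([0.27201778, 0.56200925, 0.22143977]), 'ee_rot': array([ 1.09976236e-03,  9.74679010e-01, -2.23605854e-01, -1.99689998e-04]), 'wrist_force': array([-0.35764418, -0.55273062,  0.19946585]), 'ft_torque': array([ 0.01778788, -0.03008763,  0.01717706]), 'gripper_force': 0.0, 'finger_gap': 0.9968744000295263}
top {'fx': 484.4188632630672, 'fy': 484.4188632630672, 'cx': 317.6045740349252, 'cy': 246.79029515827094, 'cam_to_world': array([[-0.01650419, -0.99139152,  0.12988639,  0.47602097],
       [-0.99966956,  0.01380076, -0.02168647,  0.0097904 ],
       [ 0.01970725, -0.13020139, -0.99129169,  0.98627688],
       [ 0.        ,  0.        ,  0.        ,  1.        ]])}
scene {'fx': 512.0002372442868, 'fy': 512.0002372442868, 'cx': 324.73521066621333, 'cy': 242.3560209537328, 'cam_to_world': array([[-0.70763405,  0.62115745, -0.33677512,  0.90374776],
       [ 0.70655499,  0.61812429, -0.34453216,  0.30764953],
       [-0.00583983, -0.48175283, -0.87628769,  0.81013043],
       [ 0.        ,  0.        ,  0.        ,  1.        ]])}
```

View pics/top0.png

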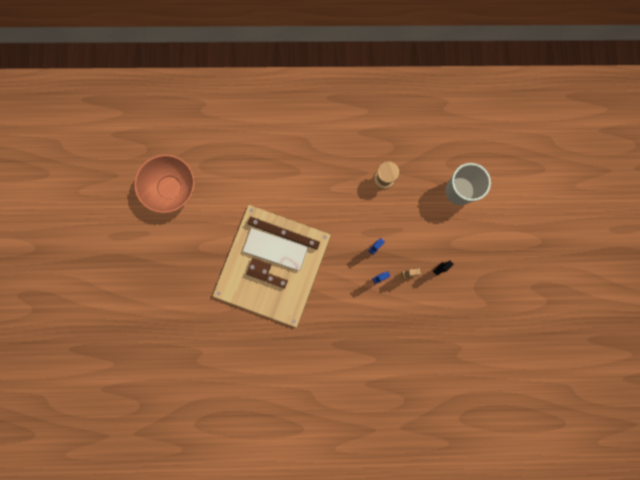

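View pics/scene0.png

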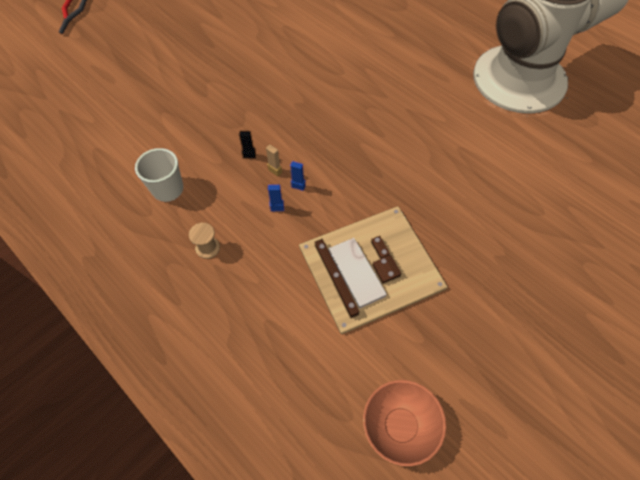

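The top view shows the frame near (272,267) with the fence at the upper side. The tile is in the middle. The deep stop is at (258,268) and the shallow one at (275,281). The packing piece is near (411,273), between a blue look-alike at (381,278) and a black one at (443,268). The scene view agrees, with the packing at (273,160).

```bash
cat > h.py <<'E'
import numpy as np,cv2
def ray(p,uv,z,fish=False):
    u=np.atleast_2d(np.array(uv,float)); x=(u[:,0]-p['cx'])/p['fx']; y=(u[:,1]-p['cy'])/p['fy']
    if fish:
        r=np.hypot(x,y)+1e-12; d=np.c_[np.sin(r)*x/r,np.sin(r)*y/r,np.cos(r)]
    else: d=np.c_[x,y,np.ones_like(x)]
    T=np.array(p['cam_to_world']); d=d@T[:3,:3].T; o=T[:3,3]
    return o+d*((z-o[2])/d[:,2])[:,None]
E
python3 - <<'E'
from h import *
t=np.load("top.npz");s=np.load("scene.npz")
c=ray(t,[(249,206),(330,235),(297,327),(213,297)],.012)
print(c.round(4),[np.linalg.norm(c[i]-c[i-1]).round(4) for i in range(4)],c.mean(0))
c2=ray(s,[(300,250),(398,208),(446,288),(345,332)],.012);print(c2.round(4),c2.mean(0))
print("pack top",ray(t,[(416,272)],.07),ray(s,[(272,150)],.07),"foot",ray(t,[(406,275)],.02))
a=cv2.resize(t['im'][225:325,330:470],None,fx=5,fy=5,interpolation=2)
cv2.imwrite("pics/c1.png",a)
E
```

```text
[[ 0.6898  0.1274  0.012 ]
 [ 0.6275 -0.0372  0.012 ]
 [ 0.4438  0.032   0.012 ]
 [ 0.5057  0.1987  0.012 ]] [np.float64(0.1974), np.float64(0.176), np.float64(0.1964), np.float64(0.1778)] [0.56668532 0.08023835 0.012     ]
[[ 0.6387 -0.0262  0.012 ]
 [ 0.4505  0.0385  0.012 ]
 [ 0.5145  0.2018  0.012 ]
 [ 0.6911  0.1346  0.012 ]] [0.57369656 0.08717007 0.012     ]
pack top [[ 0.5450976  -0.19670111  0.07      ]] [[ 0.55100112 -0.18853659  0.07      ]] foot [[ 0.54314822 -0.18758551  0.02      ]]
```

View pics/c1.png

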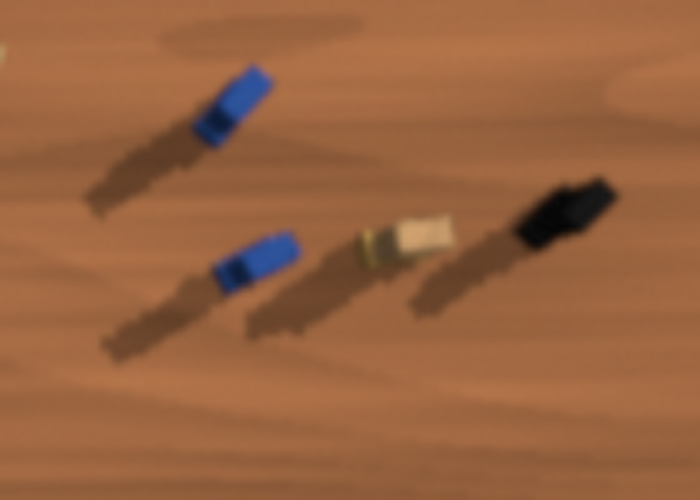

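```bash
cat >> h.py <<'E'
def plan(s,dst,yaw,n=8):
    """rows to world dst with tool y at world angle yaw(deg), tool down; shift taken in axes before the turn"""
    from scipy.spatial.transform import Rotation as R
    q=s['ee_rot'];r=R.from_quat([q[1],q[2],q[3],q[0]])
    a=np.radians(yaw);y=np.array([np.cos(a),np.sin(a),0]);z=np.array([0,0,-1.])
    g=R.from_matrix(np.c_[np.cross(y,z),y,z]); w=(r.inv()*g).as_rotvec()/n
    d=(np.array(dst)-s['tool_pos'])/n
    print("turn",w.round(4),"left yaw",np.degrees(np.arctan2(*r.as_matrix()[1::-1,1])).round(2))
    for i in range(n):
        print((r*R.from_rotvec(w*i)).inv().apply(d).round(4).tolist())
E
python3 - <<'E'
from h import *;from bench import *
plan(read_state(),[.53,.07,.22],159)
E
```

```text
turn [ 0.0002 -0.0002  0.1858] left yaw -115.84
[0.0558, 0.0413, 0.0003]
[0.0625, 0.0303, 0.0003]
[0.067, 0.0182, 0.0002]
[0.0692, 0.0055, 0.0002]
[0.0691, -0.0074, 0.0002]
[0.0665, -0.02, 0.0002]
[0.0617, -0.0319, 0.0002]
[0.0547, -0.0428, 0.0002]
```

{"method": "servo_tool", "body": {
  "rotation": [
    [0,0,0.185],
    [0,0,0.185],
    [0,0,0.185],
    [0,0,0.185],
    [0,0,0.185],
    [0,0,0.185],
    [0,0,0.185],
    [0,0,0.185]
  ],
  "translation": [
    [0.047,0.035,0],
    [0.053,0.026,0],
    [0.057,0.015,0],
    [0.059,0.005,0],
    [0.059,-0.006,0],
    [0.057,-0.017,0],
    [0.052,-0.027,0],
    [0.046,-0.036,0]
  ],
  "claw": [0.5,0.5,0.5,0.5,0.5,0.5,0.5,0.5]
}}

```text
t: 1.1
tool_pos: [0.4923, 0.1434, 0.2224]
ee_rot: [-0.0, -0.567, 0.824, 0.0]
wrist_force: [1.6, 0.7, -0.3]
finger_gap: 0.504
gripper_force: 0.0
```

```bash
python3 - <<'E'
from h import *;from bench import *
s=read_state();print(s['t'],s['tool_pos'],s['ee_rot'],s['joint_pos'].round(2),s['finger_gap'])
p=camera_params("wrist");im,d=get_image("wrist");np.savez("w1.npz",im=im,d=d,**p);cv2.imwrite("pics/w1.png",im);print(p)
E
```

```text
1.1 [0.49231109 0.14343742 0.22240838] [-8.88751473e-05 -5.66674328e-01  8.23941863e-01  5.85022814e-05] [ 0.6   0.19 -0.26 -0.   -1.11 -0.97] 0.5038666697401217
{'fx': 371.64829954431775, 'fy': 371.64829954431775, 'cx': 318.4099464658046, 'cy': 239.55816034079817, 'cam_to_world': array([[-9.33904370e-01,  3.45571689e-01,  9.16669823e-02,
         4.67443619e-01],
       [ 3.57522534e-01,  9.03054587e-01,  2.38054721e-01,
         7.81382817e-02],
       [-5.15317040e-04,  2.55093356e-01, -9.66916291e-01,
         3.83597758e-01],
       [ 0.00000000e+00,  0.00000000e+00,  0.00000000e+00,
         1.00000000e+00]])}
```

View pics/w1.png

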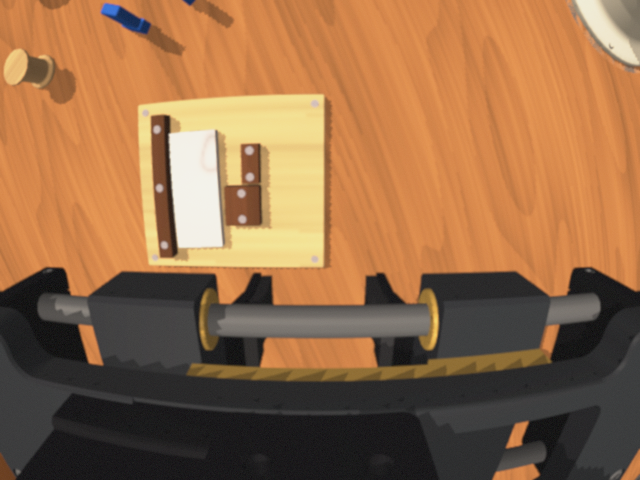

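The wrist view shows the board at pixels (138–326, 95–268), the fence at x≈153–175, the tile at (170–223, 130–248), the short stop at (250,164) and the long stop at (243,205). The stops end at the board side away from the fence.

```bash
cat >> h.py <<'E'
def comps(mask,amin):
    mask=cv2.morphologyEx(mask.astype(np.uint8)*255,cv2.MORPH_OPEN,np.ones((2,2)))
    mask=cv2.morphologyEx(mask,cv2.MORPH_CLOSE,np.ones((7,7)))
    return [c[:,0,:] for c in cv2.findContours(mask,0,cv2.CHAIN_APPROX_NONE)[0] if cv2.contourArea(c)>amin]
def rect(P):
    (c,(w,h),a)=cv2.minAreaRect((P[:,:2]*1000).astype(np.float32)); return np.round(c,1),round(w,1),round(h,1),round(a,2)
E
python3 - <<'E'
from h import *
w=dict(np.load("w1.npz"));im=w['im'];hsv=cv2.cvtColor(im,40);H,S,V=[hsv[...,i].astype(int) for i in range(3)]
roi=np.zeros(H.shape,bool);roi[92:272,135:332]=1
print([im[y,x].tolist() for y,x in((240,280),(200,200),(170,160),(165,250),(240,340),(215,232))])
print([hsv[y,x].tolist() for y,x in((240,280),(200,200),(170,160),(165,250),(240,340))])
wood=(V>200)&(H>=19)&(H<35)&(S>60)
for nm,m,z,a in(("tile",(S<45)&(V>180),.024,800),("dark",(V<140),.027,300),("board",wood|((V<140)|(S<45)),.012,8000)):
    for c in comps(m&roi,a):
        zz=.030 if nm=="dark" and len(c)>200 else z
        print(nm,c.min(0),c.max(0),rect(ray(w,c,zz,True)))
E
```

```text
[[148, 224, 243], [233, 242, 243], [46, 74, 120], [50, 78, 128], [82, 144, 222], [50, 80, 134]]
[[24, 100, 243], [27, 10, 243], [11, 157, 120], [11, 155, 128], [13, 161, 222]]
tile [170 131] [223 248] (array([599.2,  74.9]), 119.3, 50.1, 70.51)
dark [220 145] [262 225] (array([552.,  88.]), 78.0, 42.0, 68.81)
dark [153 116] [178 257] (array([627.7,  59.1]), 146.0, 20.7, 68.81)
board [139  96] [324 267] (array([568.6,  81.9]), 177.6, 197.7, 68.98)
```

```bash
python3 - <<'E'
from h import *;from bench import *
plan(read_state(),[.53,-.10,.18],175)
E
```

```text
turn [ 0.     -0.0003 -0.0361] left yaw 158.47
[0.0261, -0.0151, 0.0053]
[0.0266, -0.0142, 0.0053]
[0.0271, -0.0132, 0.0053]
[0.0276, -0.0122, 0.0053]
[0.028, -0.0112, 0.0053]
[0.0284, -0.0102, 0.0053]
[0.0287, -0.0092, 0.0053]
[0.029, -0.0081, 0.0053]
```

{"method": "servo_tool", "body": {
  "rotation": [
    [0,0,-0.036],
    [0,0,-0.036],
    [0,0,-0.036],
    [0,0,-0.036],
    [0,0,-0.036],
    [0,0,-0.036],
    [0,0,-0.036],
    [0,0,-0.036]
  ],
  "translation": [
    [0.026,-0.015,0.005],
    [0.027,-0.014,0.005],
    [0.027,-0.013,0.005],
    [0.028,-0.012,0.005],
    [0.028,-0.011,0.005],
    [0.028,-0.01,0.005],
    [0.029,-0.009,0.005],
    [0.029,-0.008,0.005]
  ],
  "claw": [0.5,0.5,0.5,0.5,0.5,0.5,0.5,0.5]
}}

```text
t: 2.15
tool_pos: [0.5298, -0.0937, 0.182]
ee_rot: [-0.0, -0.682, 0.732, 0.0]
wrist_force: [0.4, 0.4, 1.0]
finger_gap: 0.502
gripper_force: 0.0
```

```bash
python3 - <<'E'
from h import *;from bench import *
p=camera_params("wrist");im,d=get_image("wrist");np.savez("w2.npz",im=im,d=d,**p);cv2.imwrite("pics/w2.png",im);print(read_state()['tool_pos'])
E
```

```text
[ 0.52972036 -0.09604108  0.18114808]
```

View pics/w2.png

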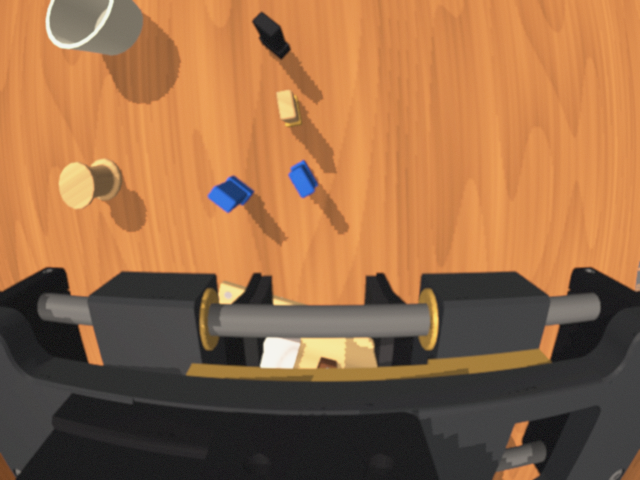

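The packing piece's top is near (288,106), with the black look-alike at (270,35) and blue ones at (303,180) and (231,194).

```bash
python3 - <<'E'
from h import *;from bench import *
w=dict(np.load("w2.npz"));im=w['im'];hsv=cv2.cvtColor(im,40);H,S,V=[hsv[...,i].astype(int) for i in range(3)]
print(hsv[86:132:4,288].tolist())
roi=np.zeros(H.shape,bool);roi[85:130,270:305]=1
T=w['cam_to_world'];
for lo in(205,215,225):
  for c in comps((H>=16)&(S<150)&(V>lo)&roi,40):
    P=ray(w,c,.07,True);print(lo,c.min(0),c.max(0),rect(P),cv2.contourArea(c))
t=dict(np.load("top.npz"));h2=cv2.cvtColor(t['im'],40).astype(int)
r=np.zeros((480,640),bool);r[262:282,400:424]=1
for lo in(170,190,200):
  for c in comps((h2[...,0]>=13)&(h2[...,1]<140)&(h2[...,2]>lo)&r,8): print("top",c.min(0),c.max(0),rect(ray(t,c,.07)))
E
```

```text
[[13, 162, 217], [17, 125, 237], [22, 112, 244], [20, 116, 242], [19, 117, 241], [22, 109, 245], [22, 111, 245], [22, 110, 245], [16, 131, 201], [17, 142, 156], [17, 169, 190], [12, 162, 216]]
205 [278  91] [295 119] (array([ 546.5, -193.8]), 10.9, 21.0, 6.24) 373.5
215 [278  91] [295 119] (array([ 546.5, -193.9]), 10.9, 20.8, 6.24) 371.0
225 [278  91] [295 119] (array([ 546.5, -194. ]), 10.8, 20.6, 5.93) 361.0
top [411 270] [421 275] (array([ 544.1, -196.6]), 19.2, 9.5, 89.15)
top [411 271] [420 274] (array([ 544.2, -195.7]), 17.3, 5.7, 89.15)
```

```bash
python3 - <<'E'
from h import *;from bench import *
plan(read_state(),[.5463,-.1943,.115],186)
E
```

```text
turn [ 0.0003 -0.0001 -0.0221] left yaw 175.87
[0.0121, -0.003, 0.0083]
[0.0122, -0.0027, 0.0083]
[0.0122, -0.0024, 0.0083]
[0.0123, -0.0022, 0.0083]
[0.0123, -0.0019, 0.0083]
[0.0124, -0.0016, 0.0083]
[0.0124, -0.0013, 0.0083]
[0.0124, -0.0011, 0.0083]
```

{"method": "servo_tool", "body": {
  "rotation": [
    [0,0,-0.03],
    [0,0,-0.03],
    [0,0,-0.03],
    [0,0,-0.03],
    [0,0,-0.03],
    [0,0,-0.027],
    [0,0,0],
    [0,0,0]
  ],
  "translation": [
    [0.0161,-0.004,0.011],
    [0.0162,-0.0035,0.011],
    [0.0163,-0.003,0.011],
    [0.0164,-0.0025,0.011],
    [0.0165,-0.002,0.011],
    [0.0167,-0.0015,0.011],
    [0,0,0],
    [0,0,0]
  ],
  "claw": [0.5,0.5,0.5,0.5,0.5,0.5,0.5,0.5]
}}

```text
t: 3.2
tool_pos: [0.5468, -0.1908, 0.1166]
ee_rot: [0.0, 0.743, -0.669, -0.0]
wrist_force: [0.3, -0.1, 0.7]
finger_gap: 0.503
gripper_force: 0.0
```

```bash
python3 - <<'E'
from h import *;from bench import *
plan(read_state(),[.5463,-.1943,.028],186)
E
```

```text
turn [0. 0. 0.] left yaw -174.0
[0.0004, 0.0001, 0.0111]
[0.0004, 0.0001, 0.0111]
[0.0004, 0.0001, 0.0111]
[0.0004, 0.0001, 0.0111]
[0.0004, 0.0001, 0.0111]
[0.0004, 0.0001, 0.0111]
[0.0004, 0.0001, 0.0111]
[0.0004, 0.0001, 0.0111]
```

{"method": "servo_tool", "body": {
  "rotation": [
    [0,0,0],
    [0,0,0],
    [0,0,0],
    [0,0,0],
    [0,0,0],
    [0,0,0],
    [0,0,0],
    [0,0,0]
  ],
  "translation": [
    [0.0005,0,0.0145],
    [0.0005,0,0.0145],
    [0.0005,0,0.0145],
    [0.0005,0,0.0145],
    [0.0005,0,0.0145],
    [0.0005,0,0.0145],
    [0,0,0],
    [0,0,0]
  ],
  "claw": [0.5,0.5,0.5,0.5,0.5,0.5,0.5,0.5]
}}

```text
t: 4.2
tool_pos: [0.5476, -0.1942, 0.0298]
ee_rot: [-0.0, 0.743, -0.669, 0.0]
wrist_force: [0.3, 0.1, 1.2]
finger_gap: 0.502
gripper_force: 0.0
```

{"method": "servo_tool", "body": {
  "rotation": [
    [0,0,0],
    [0,0,0],
    [0,0,0],
    [0,0,0],
    [0,0,0],
    [0,0,0],
    [0,0,0],
    [0,0,0]
  ],
  "translation": [
    [0,0,0],
    [0,0,0],
    [0,0,0],
    [0,0,0],
    [0,0,0],
    [0,0,0],
    [0,0,0],
    [0,0,0]
  ],
  "claw": [0.4,0.3,0.2,0.1,0,0,0,0]
}}

```text
t: 5.2
tool_pos: [0.5472, -0.1941, 0.0296]
ee_rot: [0.0, 0.743, -0.669, 0.0]
wrist_force: [-0.0, 0.3, 1.0]
finger_gap: 0.138
gripper_force: 30.0
```

```bash
python3 - <<'E'
from h import *;from bench import *
w=dict(np.load("w1.npz"));im=w['im'];hsv=cv2.cvtColor(im,40);S,V=[hsv[...,i].astype(int) for i in(1,2)]
a=np.radians(-21.1);R=np.array([[np.cos(a),np.sin(a)],[-np.sin(a),np.cos(a)]]);c=np.array([.5686,.0819])
f=lambda u,v,z:(R@(ray(w,[(u,v)],z,True)[0,:2]-c)*1000).round(1)
for y in range(140,190,6):
    d=np.where(V[y,225:275]<150)[0]; t=np.where((S[y,168:235]<45)&(V[y,168:235]>180))[0]
    print(y,"stop",f(224.5+d.min(),y,.026) if len(d) else None,"tile",f(168.5+t.max(),y,.024),f(167.5+t.min(),y,.024))
s=np.argwhere((V<150)[140:230,225:275])
for y in(143,144,145,146,182,183,184,185,186,187,224,225,226,227): print(y,(V[y,225:275]<150).sum(),f(250,y,.026)[1],end="; ")
plan(read_state(),[.5557,.0644,.125],158.9)
E
```

```text
140 stop None tile [  9.1 -45.8] [ 58.6 -48.6]
146 stop [-18.6 -38.8] tile [  8.2 -39.8] [ 57.6 -42.4]
152 stop [-18.5 -32.9] tile [  8.4 -33.8] [ 57.8 -36.3]
158 stop [-18.4 -27.1] tile [  7.5 -27.8] [ 58.1 -30.1]
164 stop [-19.2 -21.2] tile [  7.7 -21.9] [ 58.4 -24. ]
170 stop [-19.1 -15.3] tile [  7.9 -15.9] [ 57.5 -17.8]
176 stop [-18.9  -9.4] tile [ 7.  -9.9] [ 57.9 -11.6]
182 stop [-19.8  -3.5] tile [ 7.3 -3.9] [57.1 -5.4]
188 stop [-0.3  2.1] tile [6.5 2.2] [57.5  0.8]
143 0 -41.5; 144 6 -40.5; 145 19 -39.5; 146 13 -38.5; 182 17 -3.4; 183 13 -2.4; 184 14 -1.4; 185 19 -0.4; 186 36 0.5; 187 37 1.5; 224 34 38.6; 225 13 39.6; 226 0 40.6; 227 0 41.6; turn [-0.     -0.      0.0592] left yaw -173.98
[-0.032, -0.0044, -0.0119]
[-0.0322, -0.0025, -0.0119]
[-0.0323, -0.0006, -0.0119]
[-0.0323, 0.0013, -0.0119]
[-0.0322, 0.0032, -0.0119]
[-0.0319, 0.0051, -0.0119]
[-0.0316, 0.007, -0.0119]
[-0.0311, 0.0088, -0.0119]
```

{"method": "servo_tool", "body": {
  "rotation": [
    [0,0,0],
    [0,0,0],
    [0,0,0],
    [0,0,0],
    [0,0,0],
    [0,0,0],
    [0,0,0],
    [0,0,0]
  ],
  "translation": [
    [0,0,-0.008],
    [0,0,-0.015],
    [0,0,-0.02],
    [0,0,-0.02],
    [0,0,-0.02],
    [0,0,-0.015],
    [0,0,0],
    [0,0,0]
  ],
  "claw": [0,0,0,0,0,0,0,0]
}}

```text
t: 6.2
tool_pos: [0.5466, -0.1939, 0.127]
ee_rot: [0.0, 0.743, -0.669, -0.001]
wrist_force: [0.5, 0.1, -0.5]
finger_gap: 0.138
gripper_force: 30.0
```

{"method": "servo_tool", "body": {
  "rotation": [
    [0,0,0.059],
    [0,0,0.059],
    [0,0,0.059],
    [0,0,0.059],
    [0,0,0.059],
    [0,0,0.059],
    [0,0,0.059],
    [0,0,0.059]
  ],
  "translation": [
    [-0.032,-0.0045,0],
    [-0.032,-0.0025,0],
    [-0.032,-0.0005,0],
    [-0.032,0.0015,0],
    [-0.032,0.003,0],
    [-0.032,0.005,0],
    [-0.0315,0.007,0],
    [-0.031,0.009,0]
  ],
  "claw": [0,0,0,0,0,0,0,0]
}}

```text
t: 7.2
tool_pos: [0.5545, 0.0641, 0.1264]
ee_rot: [-0.001, -0.565, 0.825, 0.0]
wrist_force: [0.1, 0.2, -1.1]
finger_gap: 0.135
gripper_force: 30.0
```

```bash
python3 - <<'E'
from h import *;from bench import *
p=camera_params("wrist");im,d=get_image("wrist");np.savez("w3.npz",im=im,d=d,**p);cv2.imwrite("pics/w3.png",im)
plan(read_state(),[.5557,.0644,.060],158.9)
print(read_state()['wrist_force'])
E
```

```text
turn [0.0001 0.     0.0001] left yaw 158.93
[0.0003, -0.0002, 0.0083]
[0.0003, -0.0002, 0.0083]
[0.0003, -0.0002, 0.0083]
[0.0003, -0.0002, 0.0083]
[0.0003, -0.0002, 0.0083]
[0.0003, -0.0002, 0.0083]
[0.0003, -0.0002, 0.0083]
[0.0003, -0.0002, 0.0083]
[-0.25697276  1.82444436 -1.49367755]
```

View pics/w3.png

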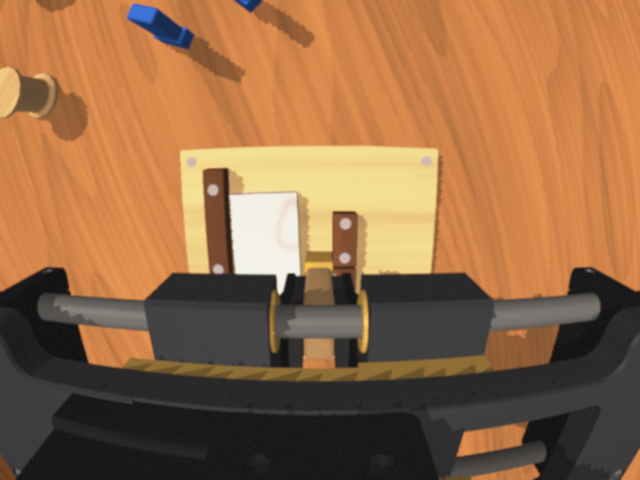

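The held brass foot is at (306–332, 252–268), between the tile edge (~300) and the short stop's edge (~333). I'll check it in numbers.

```bash
python3 - <<'E'
from h import *;from bench import *
w=dict(np.load("w3.npz"));im=w['im'];hsv=cv2.cvtColor(im,40);S,V=[hsv[...,i].astype(int) for i in(1,2)]
a=np.radians(-21.1);R=np.array([[np.cos(a),np.sin(a)],[-np.sin(a),np.cos(a)]]);c=np.array([.5686,.0819])
f=lambda u,v,z:(R@(ray(w,[(u,v)],z,True)[0,:2]-c)*1000).round(1)
for y in range(216,250,8):
    d=np.where(V[y,320:360]<150)[0]; t=np.where((S[y,225:310]<45)&(V[y,225:310]>180))[0]
    print(y,"stop",f(319.5+d.min(),y,.026),"tile",f(225.5+t.max(),y,.024),f(224.5+t.min(),y,.024))
y0=[y for y in range(205,216) if (V[y,335:352]<150).sum()>9][0]
print("stop far end",f(344,y0,.026))
for y in range(246,272,3): print(y,hsv[y,300:340:3].tolist())
print("tcp frame",R@(read_state()['tool_pos'][:2]-c)*1000)
for y in(252,255,264): print(f(305.5,y,.117 if y<260 else .097),f(332.5,y,.117))
E
```

```text
216 stop [-17.5 -40. ] tile [  8.5 -39.7] [ 58. -40.]
224 stop [-16.8 -34.2] tile [  8.5 -33.8] [ 58.4 -34. ]
232 stop [-16.9 -28.2] tile [  8.6 -27.8] [ 57.9 -27.9]
240 stop [-16.9 -22.2] tile [  8.7 -21.7] [ 57.5 -21.8]
248 stop [-17.  -16.2] tile [  8.1 -15.6] [ 57.9 -15.5]
stop far end [-25. -43.]
246 [[17, 102, 173], [18, 124, 192], [17, 121, 191], [18, 123, 220], [22, 107, 242], [22, 109, 242], [23, 106, 242], [23, 106, 242], [22, 107, 243], [23, 107, 242], [23, 109, 243], [12, 149, 145], [11, 158, 140], [11, 153, 138]]
249 [[16, 95, 175], [17, 122, 193], [18, 124, 191], [19, 120, 229], [22, 109, 242], [22, 110, 242], [23, 110, 242], [23, 110, 242], [23, 109, 242], [22, 110, 243], [23, 110, 243], [12, 145, 141], [10, 156, 141], [11, 158, 136]]
252 [[16, 92, 172], [17, 122, 190], [18, 140, 169], [18, 163, 150], [18, 158, 158], [18, 158, 158], [18, 160, 158], [18, 156, 160], [19, 156, 159], [19, 156, 159], [18, 150, 158], [11, 157, 125], [10, 156, 142], [11, 159, 136]]
255 [[16, 86, 174], [17, 123, 188], [18, 155, 164], [19, 168, 147], [19, 170, 147], [19, 165, 147], [18, 167, 14
[... 671 characters left out ...]
, 169, 235], [21, 168, 235], [21, 169, 234], [21, 169, 235], [21, 169, 235], [16, 163, 152], [11, 161, 139], [11, 158, 136]]
267 [[16, 58, 177], [17, 128, 188], [21, 167, 238], [19, 164, 227], [17, 161, 215], [18, 160, 209], [18, 161, 208], [18, 161, 206], [18, 160, 204], [18, 165, 213], [20, 168, 231], [17, 160, 131], [11, 147, 83], [11, 145, 74]]
270 [[17, 55, 184], [18, 127, 191], [19, 164, 226], [16, 127, 156], [16, 126, 148], [16, 125, 149], [16, 127, 147], [16, 125, 145], [16, 126, 144], [15, 127, 137], [17, 154, 156], [15, 161, 135], [11, 162, 131], [11, 160, 121]]
tcp frame [ -7.13434744 -18.57111385]
[ -0.4 -40.3] [-13.3 -40.3]
[ -0.3 -38.8] [-13.3 -38.8]
[  0.4 -27.5] [-13.4 -34.2]
```

{"method": "servo_tool", "body": {
  "rotation": [
    [0,0,0],
    [0,0,0],
    [0,0,0],
    [0,0,0],
    [0,0,0],
    [0,0,0],
    [0,0,0],
    [0,0,0]
  ],
  "translation": [
    [0.001,-0.0012,0.005],
    [0.001,-0.0013,0.012],
    [0,0,0.015],
    [0,0,0.015],
    [0,0,0.01],
    [0,0,0.006],
    [0,0,0.003],
    [0,0,0]
  ],
  "claw": [0,0,0,0,0,0,0,0]
}}

```text
t: 8.25
tool_pos: [0.557, 0.0606, 0.0616]
ee_rot: [0.0, -0.566, 0.824, -0.0]
wrist_force: [-0.3, 0.2, -1.0]
finger_gap: 0.137
gripper_force: 30.0
```

```bash
python3 - <<'E'
from h import *;from bench import *
p=camera_params("wrist");im,d=get_image("wrist");np.savez("w4.npz",im=im,d=d,**p);cv2.imwrite("pics/w4.png",cv2.resize(im[130:370,160:460],None,fx=2.4,fy=2.4))
s=read_state();print(s['tool_pos'],s['wrist_force'])
E
```

```text
[0.55709484 0.06066957 0.06188436] [-0.01435556 -0.64232783 -1.95361717]
```

View pics/w4.png

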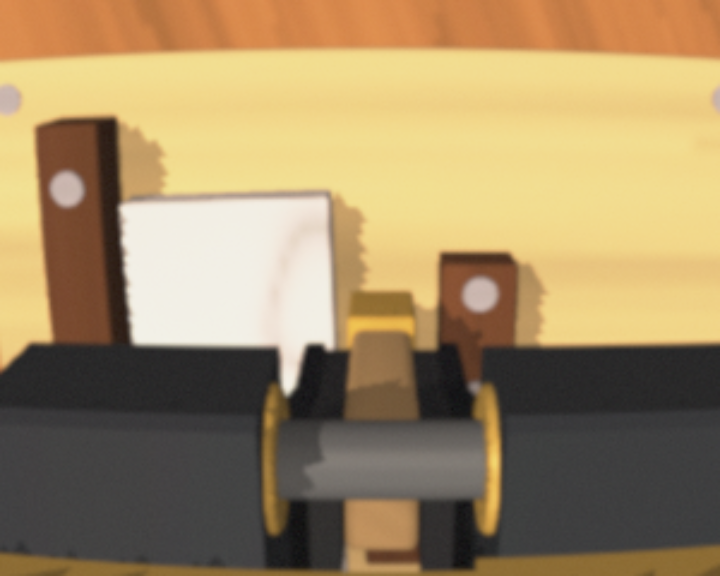

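The foot's lower edge at crop (350–413, 293) lies between the tile edge (334) and the stop edge (441), with about 3.6 mm and 6 mm clearance, and is centred along the stop. I'll shift it 1 mm toward the stop and descend.

{"method": "servo_tool", "body": {
  "rotation": [
    [0,0,0],
    [0,0,0],
    [0,0,0],
    [0,0,0],
    [0,0,0],
    [0,0,0],
    [0,0,0],
    [0,0,0]
  ],
  "translation": [
    [0,0.001,0.004],
    [0,0,0.004],
    [0,0,0.004],
    [0,0,0.003],
    [0,0,0.0015],
    [0,0,0.001],
    [0,0,0],
    [0,0,0]
  ],
  "claw": [0,0,0,0,0,0,0,0]
}}

```text
t: 9.3
tool_pos: [0.556, 0.0609, 0.0442]
ee_rot: [0.0, -0.566, 0.824, -0.0]
wrist_force: [-0.2, -0.4, -0.7]
finger_gap: 0.132
gripper_force: 30.0
```

{"method": "servo_tool", "body": {
  "rotation": [
    [0,0,0],
    [0,0,0],
    [0,0,0],
    [0,0,0],
    [0,0,0],
    [0,0,0],
    [0,0,0],
    [0,0,0]
  ],
  "translation": [
    [0,0,0.0005],
    [0,0,0.0005],
    [0,0,0.0005],
    [0,0,0.0004],
    [0,0,0],
    [0,0,0],
    [0,0,0],
    [0,0,0]
  ],
  "claw": [0,0,0,0,0,0,0,0]
}}

```text
t: 10.3
tool_pos: [0.5559, 0.0609, 0.0422]
ee_rot: [0.0, -0.566, 0.824, 0.0]
wrist_force: [0.2, 0.1, -0.5]
finger_gap: 0.138
gripper_force: 30.0
```

{"method": "servo_tool", "body": {
  "rotation": [
    [0,0,0],
    [0,0,0],
    [0,0,0],
    [0,0,0],
    [0,0,0],
    [0,0,0],
    [0,0,0],
    [0,0,0]
  ],
  "translation": [
    [0,0,0.0003],
    [0,0,0.0003],
    [0,0,0.0003],
    [0,0,0],
    [0,0,0],
    [0,0,0],
    [0,0,0],
    [0,0,0]
  ],
  "claw": [0,0,0,0,0,0,0,0]
}}

```text
t: 11.3
tool_pos: [0.5559, 0.0609, 0.0416]
ee_rot: [0.0, -0.566, 0.824, -0.0]
wrist_force: [-1.4, 0.4, 5.9]
finger_gap: 0.138
gripper_force: 30.0
```

{"method": "servo_tool", "body": {
  "rotation": [
    [0,0,0],
    [0,0,0],
    [0,0,0],
    [0,0,0],
    [0,0,0],
    [0,0,0],
    [0,0,0],
    [0,0,0]
  ],
  "translation": [
    [0,0,-0.0003],
    [0,-0.0008,0],
    [0,-0.0008,0],
    [0,-0.0008,0],
    [0,-0.0008,0],
    [0,-0.0008,0],
    [0,-0.0008,0],
    [0,0,0]
  ],
  "claw": [0,0,0,0,0,0,0,0]
}}

```text
t: 12.3
tool_pos: [0.5592, 0.0593, 0.0416]
ee_rot: [-0.001, -0.566, 0.824, 0.001]
wrist_force: [-3.4, 2.8, 6.6]
finger_gap: 0.134
gripper_force: 30.0
```

{"method": "servo_tool", "body": {
  "rotation": [
    [0,0,0],
    [0,0,0],
    [0,0,0],
    [0,0,0],
    [0,0,0],
    [0,0,0],
    [0,0,0],
    [0,0,0]
  ],
  "translation": [
    [0,0,-0.0003],
    [0,-0.0005,0],
    [0,-0.0005,0],
    [0,-0.0005,0],
    [0,-0.0005,0],
    [0,-0.0005,0],
    [0,0,0],
    [0,0,0]
  ],
  "claw": [0,0,0,0,0,0,0,0]
}}

```text
t: 13.3
tool_pos: [0.5626, 0.0583, 0.0416]
ee_rot: [-0.0, -0.566, 0.824, 0.0]
wrist_force: [-1.7, 1.7, 0.8]
finger_gap: 0.134
gripper_force: 30.0
```

{"method": "servo_tool", "body": {
  "rotation": [
    [0,0,0],
    [0,0,0],
    [0,0,0],
    [0,0,0],
    [0,0,0],
    [0,0,0],
    [0,0,0],
    [0,0,0]
  ],
  "translation": [
    [0,-0.0004,0],
    [0,-0.0004,0],
    [0,-0.0003,0],
    [0,-0.0003,0],
    [0,0,0],
    [0,0,0],
    [0,0,0],
    [0,0,0]
  ],
  "claw": [0,0,0,0,0,0,0,0]
}}

```text
t: 14.3
tool_pos: [0.5636, 0.0578, 0.0417]
ee_rot: [-0.0, -0.566, 0.824, 0.0]
wrist_force: [-3.4, 4.4, -1.1]
finger_gap: 0.138
gripper_force: 30.0
```

{"method": "servo_tool", "body": {
  "rotation": [
    [0,0,0],
    [0,0,0],
    [0,0,0],
    [0,0,0],
    [0,0,0],
    [0,0,0],
    [0,0,0],
    [0,0,0]
  ],
  "translation": [
    [0,-0.0003,0],
    [0,-0.0003,0],
    [0,-0.0003,0],
    [0,-0.0003,0],
    [0,0,0],
    [0,0,0],
    [0,0,0],
    [0,0,0]
  ],
  "claw": [0,0,0,0,0,0,0,0]
}}

```text
t: 15.3
tool_pos: [0.5637, 0.0577, 0.0417]
ee_rot: [-0.001, -0.566, 0.824, 0.001]
wrist_force: [-6.0, 7.3, 1.2]
finger_gap: 0.133
gripper_force: 30.0
```

```bash
cat > m.py <<'E'
from h import *;from bench import *
import sys
k=sys.argv[1];T=dict(camera_params("top"));im,d=get_image("top");s=read_state();print(s['t'],s['tool_pos'].round(4),s['wrist_force'].round(2),s['ft_torque'].round(2))
p=camera_params("wrist");im,d=get_image("wrist");np.savez(k+".npz",im=im,**p)
cv2.imwrite(f"pics/{k}.png",cv2.resize(im[130:370,160:460],None,fx=2.4,fy=2.4))
w=p;hsv=cv2.cvtColor(im,40);S,V=[hsv[...,i].astype(int) for i in(1,2)]
a=np.radians(-21.1);R=np.array([[np.cos(a),np.sin(a)],[-np.sin(a),np.cos(a)]]);c=np.array([.5686,.0819])
f=lambda u,v,z:(R@(ray(w,[(u,v)],z,True)[0,:2]-c)*1000)
A=[];B=[];C=[]
for y in range(190,272,3):
    t=np.where((S[y,190:320]<45)&(V[y,190:320]>180))[0]
    if len(t)<20: continue
    A.append(f(190.5+t.max(),y,.024));B.append(f(189.5+t.min(),y,.024))
    dk=np.where(V[y,150:190+t.min()]<150)[0]
    if len(dk): C.append(f(150+dk.max()+.5,y,.012))
for n,X in(("stop-side",A),("fence-side",B),("fence dark edge",C)):
    X=np.array(X)
    if len(X)>3: q=np.polyfit(X[:,1],X[:,0],1);print(n,"x@-25",np.polyval(q,-25).round(1),"deg",np.degrees(q[0]).round(2),len(X))
E
python3 m.py w5
```

```text
15.35 [0.5637 0.0578 0.0416] [-6.04  5.76  1.43] [2.09 1.94 0.07]
stop-side x@-25 11.8 deg 0.1 17
fence-side x@-25 58.0 deg -2.9 17
fence dark edge x@-25 64.2 deg -0.02 17
```

View pics/w5.png

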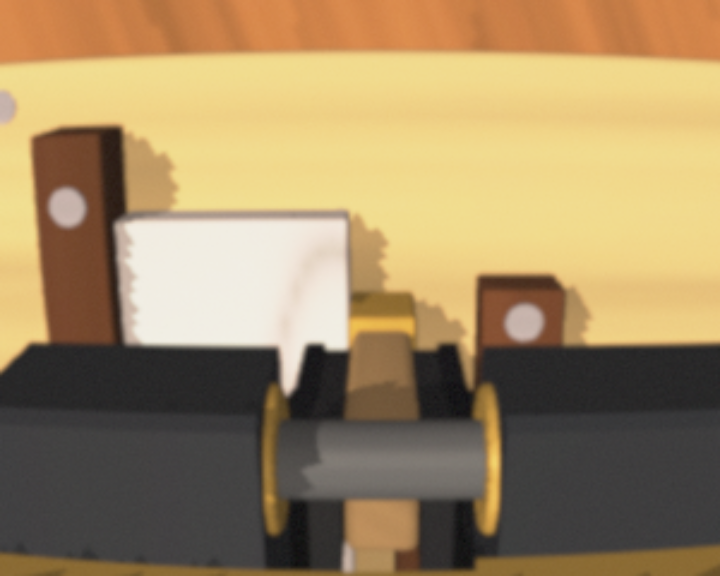

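{"method": "servo_tool", "body": {
  "rotation": [
    [0,0,0],
    [0,0,0],
    [0,0,0],
    [0,0,0],
    [0,0,0],
    [0,0,0],
    [0,0,0],
    [0,0,0]
  ],
  "translation": [
    [-0.0002,-0.0002,0],
    [-0.0002,-0.0003,0],
    [-0.0001,-0.0003,0],
    [0,-0.0002,0],
    [0,0,0],
    [0,0,0],
    [0,0,0],
    [0,0,0]
  ],
  "claw": [0,0,0,0,0,0,0,0]
}}

```text
t: 16.4
tool_pos: [0.5638, 0.0577, 0.0416]
ee_rot: [-0.002, -0.566, 0.824, 0.001]
wrist_force: [-8.5, 6.7, 4.2]
finger_gap: 0.136
gripper_force: 30.0
```

{"method": "servo_tool", "body": {
  "rotation": [
    [0,0,0],
    [0,0,0],
    [0,0,0],
    [0,0,0],
    [0,0,0],
    [0,0,0],
    [0,0,0],
    [0,0,0]
  ],
  "translation": [
    [0,0,0],
    [0,0,0],
    [0,0,0],
    [0,0,0],
    [0,0,0],
    [0,0,0],
    [0,0,0],
    [0,0,0]
  ],
  "claw": [0,0,0,0,0,0,0,0]
}}

```text
t: 17.4
tool_pos: [0.5638, 0.0577, 0.0417]
ee_rot: [-0.002, -0.566, 0.824, 0.001]
wrist_force: [-7.5, 6.9, 3.9]
finger_gap: 0.139
gripper_force: 30.0
```

```bash
python3 m.py w6; python3 - <<'E'
from h import *
t=dict(np.load("w6.npz"))
E
python3 - <<'E'
from bench import *;import cv2,numpy as np
im,_=get_image("scene");cv2.imwrite("pics/s6.png",cv2.resize(im[170:340,280:460],None,fx=3.4,fy=3.4))
E
```

```text
17.45 [0.5638 0.0577 0.0417] [-8.44  7.23  3.38] [2.32 2.65 0.02]
stop-side x@-25 11.8 deg -0.02 17
fence-side x@-25 58.2 deg -2.43 17
fence dark edge x@-25 64.2 deg -0.03 17
```

View pics/s6.png

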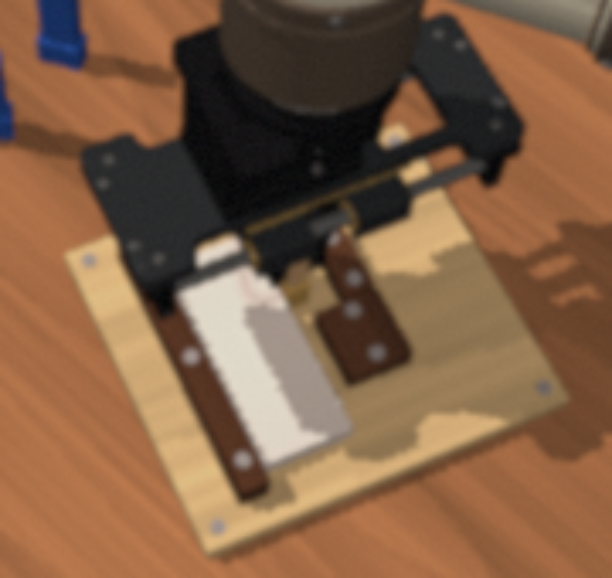

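The tile lies along the fence with no visible gap, and its edge is within 0.1° of the fence line. The push is about 10 N and steady, and the piece is still gripped at 30 N. I'm handing in.

```bash
python3 -c "
from bench import *
print(job_done())"
```

```text
the job is handed in; nothing more can be done
None
```

The packing piece is down in the wide gap in front of the short stop, still gripped and holding the tile flush on the fence with a wrist force of about 10 N; the job is handed in, but no verdict was returned.

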